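# Complete the block carrier and slide it home under the inspection lamp

## Task

Put the spare printing block that lies on the table into the one empty bay of the sliding carrier, flat on the bay's floor with its grip upward. Then slide the carrier along its rail, all the way under the low lamp until it is fully home against the end stop, with all three blocks sitting in their bays. Leave the big block, the jar and the brush where they are.

Things in the scene. Friction and masses are not known exactly. Their poses are not given: they have to be found in the camera images.
- station: fixed aluminium rail flat on the table, 50 mm wide, 600 mm long along its own y (y = -240 to +360 mm), with a dark steel end stop 42 mm high at its -y end (face at y = -207 mm) and a low lamp over that end. Origin: on the table, middle of the rail's width; y runs along the rail away from the stop, x away from the robot, z up
- lamp (a point): centre of the underside of the white lamp batten that hangs over the rail's home end, 249 mm above the table; it covers 80 mm in x and 300 mm in y (station axes) and is 45 mm thick with its arms. Two 14 mm posts carry it on the far side, at x = +95 mm and y = -100 and +130 mm from here. The side towards the robot is open
- carrier (a joint): travel of the carrier towards the end stop (station's -y), m: 0 = farthest, clear of the lamp; 0.320 = home against the stop. Plain slide, a few N. The carrier is a wooden tray 60 mm wide (x), 170 mm long (y), underside 18 mm above the table, with three bays in a row; tray centre at station y = +200 mm when the joint is 0
- bay0 (a point): centre of the floor of the bay nearest the end stop, 24 mm above the table; each bay is 50 x 50 mm inside with walls 18 mm high, 5 mm thick; bays 55 mm apart; axes as the station's
- bay1 (a point): centre of the floor of the middle bay (the tray's centre), same axes and size as bay0
- bay2 (a point): centre of the floor of the bay nearest the knob, same axes and size as bay0
- knob (a point): the carrier's upright black knob at the end away from the stop, 22 mm diameter, from 54 to 94 mm above the table, on a 12 mm stem from a flat 6 mm tongue (top 24 mm above the table); this point is on its axis 78 mm above the table, 45 mm from the tray's end wall; axes as the station's
- block_a: hand printing block of wood, 38 x 38 mm base, 26 mm high, with a ridge grip on top 18 mm wide (along the block's x), 34 mm long (along its y), rising to 54 mm above the underside; about 70 g; origin at the centre of the underside, z up; already in a bay
- block_b: the same kind of block; already in another bay
- spare: the same kind of block, lying alone on the table, grip up, any yaw
- big_block: bystander: large wooden printing block 100 x 85 mm, 64 mm high with its grip; origin at the centre of its underside
- jar: bystander: lidded glass jar, 56 mm diameter, 75 mm high; origin at the centre of its underside
- brush: bystander: brush 160 mm long lying on the table along its own x; origin under its middle
Not all that is in view belongs to the job. Leave any orange look-alike of the block_b alone. Leave any orange look-alike of the spare alone.

How it is judged:
By the outcome, as a careful person would: the job done as asked, in the order asked, and still so for the second after the job is handed in, with the robot touching nothing.
It also fails if it takes over 50 s, if anything falls off the work surface, if the arm or the gripper's body presses on something with over 40 N, if the wrist force passes 120 N, or if a joint passes its speed limit or range.

## Robot

A 6-joint arm with a two-finger parallel gripper is mounted at the origin on the work surface. World frame = base frame: x ahead of the robot, y to its left, z up, the work surface at z = 0. Lengths are in m, angles in rad, forces in N, time in s.
With the tool pointing down it reaches from about 0.275 to 0.875 m from the base axis. Payload 12.5 kg.
Tool frame: the origin (TCP) lies at the very end of the fingers, on their centre line; the grasp point (between the pads) lies 19 mm behind it (robot.grip_depth is the distance from the TCP to the grasp point, in m); z points along the fingers, y is the line along which they close (so a half turn about z gives the same grasp; the last joint's range is limited). The gripper opens to 85 mm and grips with 20 to 120 N. Pads are 22 mm wide; open, the fingers measure 114 mm over their backs; the gripper's body (76 mm by 85 mm) begins 54 mm behind the grasp point. The pads swing forward as they close: fully open they stand 13 mm farther back than shut.
Start: joints at [1.113, 0.351, 1.652, -0, 1.139, -0.085], TCP at [0.2, 0.512, 0.231] pointing down, gripper open.
Joint ranges: [-2.75, 2.75], [-0.79, 2.1], [0.01, 2.65], [-1.57, 4.71], [0.07, 3.14], [-2.87, 2.87]. Speed limits (rad/s): [2.22, 2.22, 2.79, 3.14, 3.14, 3.14].

## Interface

Orientations are given as a unit quaternion [w, x, y, z].
In Python, from cell import robot gives the robot as it stands.
- The arm moves only by the tool servo_tool, never from a script. Its argument "motion" is a list that holds one entry, the list of rows, each a list of 7 numbers: the turn, a rotation vector about the tool's x, y, z in rad, then the shift along the tool's x, y, z in m, then the opening in per cent of the stroke, from 0 (shut) to 100 (fully open). A call has exactly 5 rows; each row is the pose to reach, as a shift and turn from the pose commanded when the call began, along the tool's axes at that moment; what a row does not reach only later rows make up. A row lasts 1/12 s, in which the tool goes at most 41.7 mm and 7.16 degrees, less where a joint would pass 70% of its speed; a pose out of reach is approached as far as the arm can. A call with a gripper value outside its range is refused whole. The fingers move at their own pace and stop on an object; "force" is the grip in N (left out, the last holds). Time passes only in rows, so rows that repeat a pose let the fingers close, or fill a call up. It gives the time, the measured TCP pose, the force, the opening and the grip force at its end, in the units of the state.
- robot.state(): the state, without advancing time (a new reading comes with each control period).
- robot.capture(name): name is "side" or "top" or "wrist"; returns a dict with "color" (384x512x3 uint8, blue, green, red), "camera_matrix" (3x3 intrinsics, pixels), "origin" and "attitude" of the camera in the world. Camera axes: x right, y down, z forward; pixel columns grow to the right and rows downward; lengths in m; the calibration is good to about 2 mm. A picture is of the moment at which its call begins. There is no depth.
- robot.finish_job(): hands the job in; it is judged then, once.
Trained networks look in a picture, given as the dict that the camera call returned (one of the last four; its "shot" number tells which), for a name from the list of things; names that differ only in an ending like _2 or _b are one class to them, and where a whole thing is asked for, a point or a joint stands for the part that bears it (a point fixed in the world has none). Each returns a list of dicts, best first, with "score" (0 to 1); they miss things now and then, are a little off and sometimes report something else, mostly with a low value. They report only what shows in the picture. A call takes as long as a camera call. They do not tell look-alikes from the thing itself.
- robot.outline_of(picture, label): "mask" (384x512 bool, what is visible of it) and "centre" ([column, row] as shares, 0 to 1, of the picture: columns of its width, rows of its height, amid what is visible of it).
- robot.landmark_of(picture, label): "centre" ([column, row] as shares, 0 to 1, of the picture: columns of its width, rows of its height: a listed point, or the origin of a listed thing).
The state is a dict: "clock": time; "joint_pos": joint angles; "joint_velocities": joint speeds; "effort": joint torques, N m; "position": TCP position; "tcp_rot": TCP orientation; "wrist_force": force on the tool from outside, world axes, zero at the start; "ft_torque": the same for the moment, N m; "opening": opening from 0.0 (shut) to 1.0 (fully open); "gripper_force": force on a finger pad.
Only numpy, scipy, OpenCV 4.12 (cv2) and the standard library are available. Lean on these libraries where they do the work, as an engineer would, in place of code of your own. Each camera call takes 0.05 s, during which the arm holds its last target. There are 200 camera calls.

## Working session

There is one attempt and no reset: what is moved stays moved. The work goes in short steps, Python scripts to look and compute and a tool call to move; the robot and the scene stay as the last step left them, time stands still between calls to the robot, and variables do not carry over. Pictures are saved under pics/ and viewed, at most 10 in all, crops included, and the job is handed in when it is done.

Besides the shell and the picture viewer there is one more tool, called after "Call:" by a JSON object that holds its "method" and its "body", one argument or row to a line. servo_tool: Moves the arm, as the interface text tells. Its arguments: {"type":"object","properties":{"motion":{"type":"array","items":{"type":"array","items":{"type":"array","items":{"type":"number"}}}},"force":{"type":"number"}},"required":["motion"]}

```bash
mkdir -p pics; ls; cat > h.py <<'E'
import numpy as np,cv2,pickle
from cell import robot
from scipy.spatial.transform import Rotation as R
def rot(a):
    a=np.array(a,float)
    if a.shape==(3,3): return a
    return R.from_quat([a[1],a[2],a[3],a[0]]).as_matrix()
def ray(p,uv):
    K=np.array(p['camera_matrix']);d=rot(p['attitude'])@np.linalg.inv(K)@[uv[0],uv[1],1]
    return np.array(p['origin']),d
def atz(p,uv,z):
    o,d=ray(p,uv); return o+d*(z-o[2])/d[2]
def proj(p,X):
    K=np.array(p['camera_matrix']);c=rot(p['attitude']).T@(np.array(X)-p['origin']);c=K@c;return c[:2]/c[2]
def lm(p,l,z=0):
    for r in robot.landmark_of(p,l)[:4]:
        u=np.array(r['centre'])*[512,384]
        print(l,round(r['score'],2),u.round(1),atz(p,u,z).round(4))
E
python3 - <<'E'
from h import *
for n in ['top','side']:
    p=robot.capture(n); cv2.imwrite(f'pics/{n}0.png',p['color'])
    print(n,p['origin'],p['attitude'],p['camera_matrix'])
    for l,z in [('spare',0),('block_a',.024),('bay0',.024),('bay1',.024),('bay2',.024),('knob',.078),('lamp',.249),('station',0),('big_block',0),('jar',0),('brush',0)]: lm(p,l,z)
print(robot.state())
E
```

```text
pics
top [ 0.18376277 -0.04860621  1.56880877] [-0.08302472  0.72143026 -0.68349092  0.07406372] [[392.52694995   0.         260.45303372]
 [  0.         392.52694995 184.83420393]
 [  0.           0.           1.        ]]
spare 0.54 [172.2 213.6] [0.4003 0.3306 0.    ]
spare 0.43 [168.9 237.2] [0.3052 0.3337 0.    ]
block_a 0.54 [230.8 170.7] [0.5854 0.1045 0.024 ]
block_a 0.5 [230.9 195.9] [0.481  0.0966 0.024 ]
block_a 0.45 [241.6 172.5] [0.5801 0.0601 0.024 ]
bay0 0.96 [219.6 171.5] [0.5795 0.1499 0.024 ]
bay0 0.91 [232.2 172.5] [0.5781 0.0984 0.024 ]
bay0 0.57 [243.8 172.9] [0.5788 0.051  0.024 ]
bay1 0.96 [219.6 171.5] [0.5795 0.1499 0.024 ]
bay1 0.91 [232.2 172.5] [0.5781 0.0984 0.024 ]
bay1 0.57 [243.8 172.9] [0.5788 0.051  0.024 ]
bay2 0.96 [219.6 171.5] [0.5795 0.1499 0.024 ]
bay2 0.91 [232.2 172.5] [0.5781 0.0984 0.024 ]
bay2 0.57 [243.8 172.9] [0.5788 0.051  0.024 ]
lamp 0.79 [303.9 153.5] [ 0.6027 -0.1696  0.249 ]
station 0.81 [279.8 173.7] [ 0.5896 -0.0959  0.    ]
big_block 0.85 [336.2 233.4] [ 0.3563 -0.3307  0.    ]
big_block 0.22 [230.  172.8] [0.5824 0.1096 0.    
[... 1494 characters left out ...]
 1.2, 'joint_pos': array([ 1.11340575e+00,  3.50690271e-01,  1.65181880e+00, -3.67605211e-05,
        1.13912883e+00, -8.45989373e-02]), 'joint_velocities': array([ 0.00071774, -0.00112273, -0.00039866,  0.0005342 ,  0.00097308,
        0.00032552]), 'effort': array([ 1.75805410e-03, -5.06036747e+01, -2.91646242e+01,  1.07546462e-04,
        6.38246347e-04, -2.93403002e-05]), 'position': array([0.20028923, 0.51220091, 0.23128773]), 'tcp_rot': array([ 1.00278784e-05,  1.85310799e-01,  9.82679962e-01, -2.62697185e-05]), 'wrist_force': array([-0.33563351, -0.32392461, -0.46962998]), 'ft_torque': array([-0.00787038,  0.06998453,  0.01151916]), 'gripper_force': 0.0, 'opening': 1.0007928467839091}
```

```bash
python3 - <<'E'
import cv2,numpy as np
t=cv2.imread('pics/top0.png');s=cv2.imread('pics/side0.png')
a=cv2.resize(t[140:260,140:260],(600,600),interpolation=cv2.INTER_CUBIC)
cv2.imwrite('pics/t1.png',a)
cv2.imwrite('pics/s1.png',cv2.resize(s[130:250,160:320],(800,600),interpolation=cv2.INTER_CUBIC))
E
```

```text
(no output)
```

View pics/t1.png

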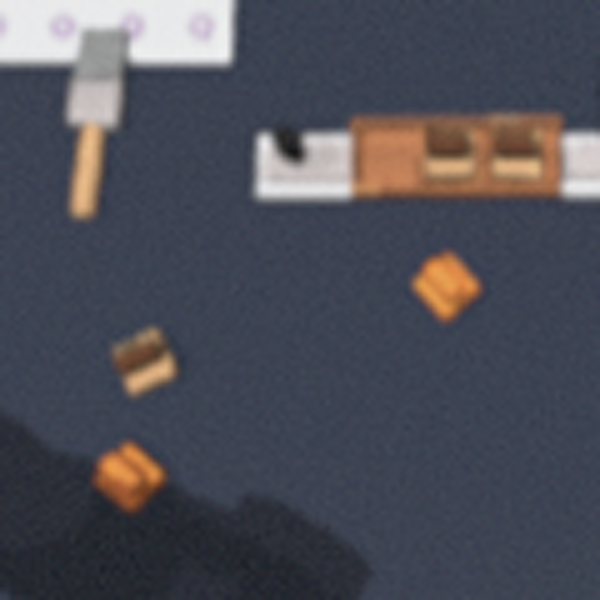

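View pics/s1.png

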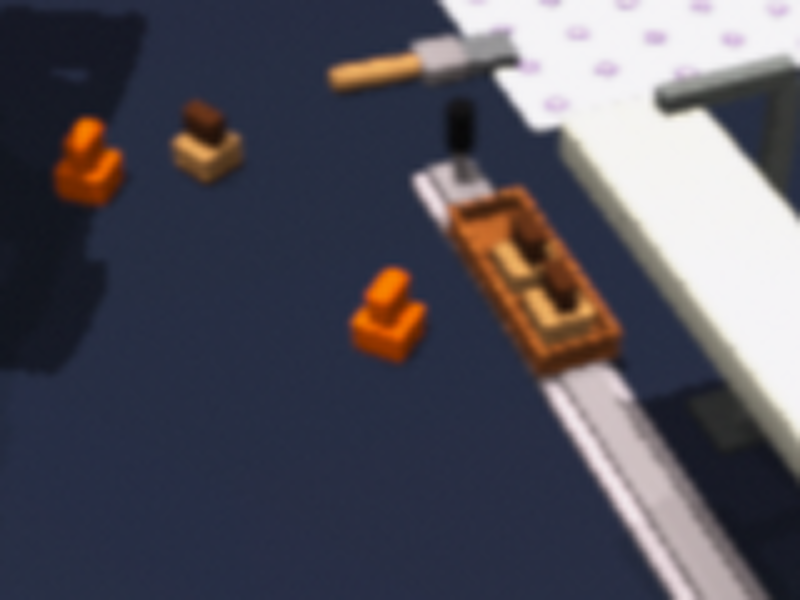

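View pics/top0.png

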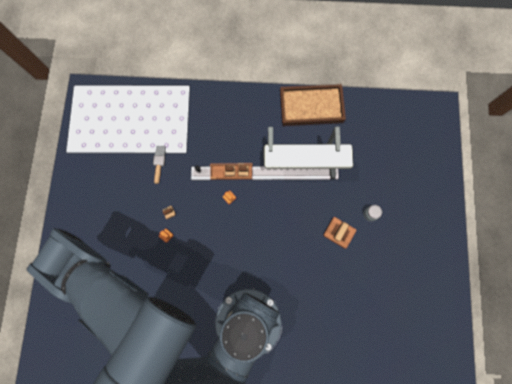

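Top view: the natural wood block with the brown grip at (169,212) is the spare. The orange blocks at (166,236) and (229,197) are look-alikes and get left alone. The carrier sits around (231,171), with bay2 (next to the knob) empty at about (219,171). I'll bring the wrist camera closer to confirm.

Call:
{"method": "servo_tool", "body": {
  "motion": [
    [[0, 0, 0, -0.04, -0.014, 0, 100], [0, 0, 0, -0.08, -0.028, 0, 100], [0, 0, 0, -0.12, -0.042, 0, 100], [0, 0, 0, -0.15, -0.055, 0, 100], [0, 0, 0, -0.17, -0.062, 0, 100]]
  ]
}}

```text
clock: 1.62
position: [0.3379, 0.3903, 0.2314]
tcp_rot: [0.0, 0.186, 0.983, -0.0]
wrist_force: [0.4, 0.0, 0.1]
opening: 1.001
gripper_force: 0.0
```

```bash
cat >> h.py <<'E'
def tool(target,yaw=None):
    "shift in tool axes to TCP target, from current state; yaw = desired world angle (deg) of the closing line"
    s=robot.state();M=rot(s['tcp_rot']);d=M.T@(np.array(target)-s['position'])
    a=np.degrees(np.arctan2(M[1,1],M[0,1]))
    print('clock',round(s['clock'],2),'pos',s['position'].round(4),'tilt z',M[:,2].round(4),'yangle',round(a,2),'shift',d.round(4), 'q6',s['joint_pos'][5].round(3))
    if yaw is not None:
        t=(yaw-a+90)%180-90; print('turn about tool z (rad)',round(-np.radians(t),4))
E
python3 - <<'E'
from h import *
p=robot.capture('wrist');cv2.imwrite('pics/w1.png',p['color']);print(p['origin'])
for l,z in [('spare',0),('bay2',.024),('knob',.078)]: lm(p,l,z)
for r in robot.outline_of(p,'spare'): print(r['score'],r['centre'],r['mask'].sum())
tool([.4,.335,.2])
E
```

```text
[0.26496898 0.41992918 0.37455786]
spare 0.66 [243.  216.1] [0.4025 0.3413 0.    ]
spare 0.6 [216.8 149.9] [0.3113 0.3448 0.    ]
bay2 0.93 [172.8 372.6] [0.5826 0.1586 0.024 ]
0.94 [0.4693, 0.5753] 1232
0.92 [0.4178, 0.3966] 1250
0.59 [0.3664, 0.9148] 516
clock 1.87 pos [0.3357 0.3929 0.2313] tilt z [-1.e-04  1.e-04 -1.e+00] yangle 68.64 shift [-0.0809 -0.0305  0.0313] q6 -0.425
```

View pics/w1.png

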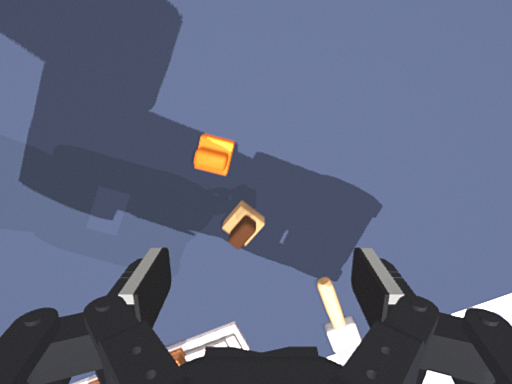

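```bash
cat >> h.py <<'E'
from scipy.optimize import minimize
def box(x0,x1,y0,y1,z0,z1): return np.array([[x,y,z] for x in(x0,x1) for y in(y0,y1) for z in(z0,z1)])
BLK=[box(-.019,.019,-.019,.019,0,.026),box(-.009,.009,-.017,.017,.026,.054)]
def sil(p,parts,x,y,yaw,z=0,k=4):
    m=np.zeros((384*k,512*k),np.uint8);Rz=R.from_euler('z',yaw).as_matrix()
    for b in parts:
        uv=np.array([proj(p,Rz@v+[x,y,z]) for v in b])
        cv2.fillConvexPoly(m,cv2.convexHull(((uv+.5)*k).round().astype(np.int32)),1)
    return m
def fit(p,mask,parts,x,y,z=0,yaws=np.arange(0,np.pi,np.pi/12)):
    M=cv2.resize(mask.astype(np.uint8),None,fx=4,fy=4,interpolation=cv2.INTER_NEAREST)
    f=lambda q:-(sil(p,parts,*q,z)&M).sum()/(sil(p,parts,*q,z)|M).sum()
    rs=[minimize(f,[x,y,t],method='Nelder-Mead',options=dict(initial_simplex=[[x,y,t],[x+.006,y,t],[x,y+.006,t],[x,y,t+.2]],maxiter=60)) for t in yaws]
    rs.sort(key=lambda r:r.fun)
    for r in rs[:4]: print('fit',r.x[:2].round(4),'yaw',np.degrees(r.x[2]).round(1),'iou',-r.fun.round(3))
    return rs[0].x
E
python3 - <<'E'
from h import *
p=robot.capture('wrist')
r=[r for r in robot.outline_of(p,'spare') if abs(r['centre'][0]*512-240)<15 and abs(r['centre'][1]*384-221)<15][0]
q=fit(p,r['mask'],BLK,.40,.34)
c=p['color'].copy();c=cv2.resize(c,None,fx=4,fy=4,interpolation=cv2.INTER_CUBIC)
for b in [[BLK[0]],[BLK[1]]]:
    cs,_=cv2.findContours(sil(p,b,*q),0,2);cv2.drawContours(c,cs,-1,(0,255,0),1)
cv2.imwrite('pics/w2.png',c[760:1010,840:1100])
E
```

```text
fit [0.344 0.348] yaw 42.0 iou -0.0
fit [0.3453 0.378 ] yaw 36.6 iou -0.0
fit [0.3453 0.3513] yaw 51.6 iou -0.0
fit [0.3453 0.378 ] yaw 66.6 iou -0.0h.py:37: RuntimeWarning: overflow encountered in scalar negative
  f=lambda q:-(sil(p,parts,*q,z)&M).sum()/(sil(p,parts,*q,z)|M).sum()
```

View pics/w2.png

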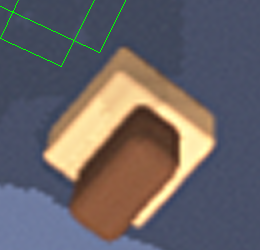

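The crop confirms it: natural wood with a brown grip, at about (243,222). Next I'll fix an unsigned overflow in the fit.

```bash
sed -i 's/f=lambda q:-(\(.*\)).sum()\/(/f=lambda q:-float((\1).sum())\/(/' h.py; grep -n 'f=lambda' h.py
python3 - <<'E'
from h import *
p=robot.capture('wrist')
r=[r for r in robot.outline_of(p,'spare') if abs(r['centre'][0]*512-240)<15 and abs(r['centre'][1]*384-221)<15][0]
q=fit(p,r['mask'],BLK,.40,.34)
c=p['color'].copy();c=cv2.resize(c,None,fx=4,fy=4,interpolation=cv2.INTER_CUBIC)
for b in [[BLK[0]],[BLK[1]]]:
    cs,_=cv2.findContours(sil(p,b,*q),0,2);cv2.drawContours(c,cs,-1,(0,255,0),1)
cv2.imwrite('pics/w3.png',c[760:1010,840:1100])
tool([q[0],q[1],.1],np.degrees(q[2]))
E
```

```text
37:    f=lambda q:-float((sil(p,parts,*q,z)&M).sum())/(sil(p,parts,*q,z)|M).sum()
fit [0.4031 0.3422] yaw 29.3 iou 0.901
fit [0.4031 0.342 ] yaw 28.9 iou 0.9
fit [0.4034 0.3417] yaw 29.8 iou 0.9
fit [0.4031 0.342 ] yaw 208.9 iou 0.899
clock 2.07 pos [0.3354 0.3932 0.2313] tilt z [-1.e-04  0.e+00 -1.e+00] yangle 68.72 shift [-0.0816 -0.0229  0.1313] q6 -0.425
turn about tool z (rad) 0.6875
```

View pics/w3.png

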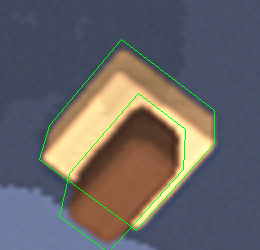

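Fit is good: spare at (0.403, 0.342), yaw about 29°. I'll move above it and turn to that angle.

Call:
{"method": "servo_tool", "body": {
  "motion": [
    [[0, 0, 0.12, -0.02, -0.006, 0.02, 100], [0, 0, 0.24, -0.04, -0.012, 0.045, 100], [0, 0, 0.36, -0.06, -0.018, 0.07, 100], [0, 0, 0.48, -0.075, -0.022, 0.095, 90], [0, 0, 0.58, -0.0816, -0.0229, 0.11, 70]]
  ]
}}

```text
clock: 2.48
position: [0.4038, 0.3404, 0.119]
tcp_rot: [-0.0, 0.461, 0.887, -0.001]
wrist_force: [-0.2, 0.0, -0.3]
opening: 0.779
gripper_force: 0.0
```

Call:
{"method": "servo_tool", "body": {
  "motion": [
    [[0, 0, 0.108, 0, 0, 0.01, 70], [0, 0, 0.108, 0, 0, 0.02, 70], [0, 0, 0.108, 0, 0, 0.02, 70], [0, 0, 0.108, 0, 0, 0.02, 70], [0, 0, 0.108, 0, 0, 0.02, 70]]
  ]
}}

```text
clock: 2.9
position: [0.4037, 0.3421, 0.102]
tcp_rot: [0.0, 0.504, 0.863, 0.0]
wrist_force: [0.4, -0.3, 0.0]
opening: 0.702
gripper_force: 0.0
```

```bash
python3 - <<'E'
from h import *
p=robot.capture('wrist');print(p['origin'])
for r in robot.outline_of(p,'spare'):
    c=np.array(r['centre'])*[512,384];print(r['score'],c,atz(p,c,.03),r['mask'].sum())
    if np.hypot(*(atz(p,c,.03)[:2]-[.403,.342]))<.03: q=fit(p,r['mask'],BLK,.403,.342,0,[.4,.5,.6]);break
tool([.4031,.3422,.030],29.2)
c=p['color'].copy();c=cv2.resize(c,None,fx=4,fy=4,interpolation=cv2.INTER_CUBIC)
for b in [[BLK[0]],[BLK[1]]]:
    cs,_=cv2.findContours(sil(p,b,*q),0,2);cv2.drawContours(c,cs,-1,(0,255,0),1)
cv2.imwrite('pics/w4.png',cv2.resize(c[600:1536,500:1500],(640,600)))
E
```

```text
[0.36512615 0.41119706 0.24520999]
0.7 [257.1776 196.1856] [0.39965673 0.34545519 0.03      ] 3031
fit [0.4032 0.3427] yaw 29.4 iou 0.916
fit [0.4035 0.3423] yaw 29.8 iou 0.916
fit [0.4033 0.3422] yaw 29.7 iou 0.916
clock 3.0 pos [0.4038 0.342  0.1021] tilt z [ 1.1e-03  8.0e-04 -1.0e+00] yangle 29.34 shift [ 0.0005 -0.0006  0.0721] q6 0.103
turn about tool z (rad) 0.0024
```

View pics/w4.png

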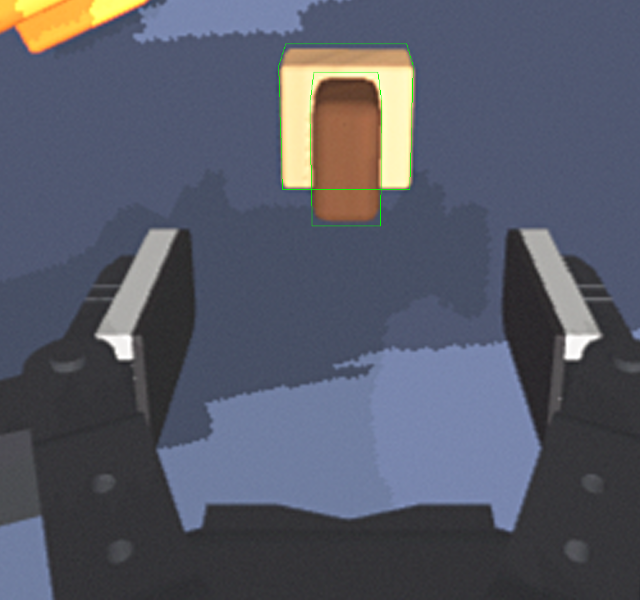

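The pads are centred on the brown grip and the fit overlay matches. I'll descend, grip and lift.

Call:
{"method": "servo_tool", "body": {
  "motion": [
    [[0, 0, 0, 0, 0, 0.025, 70], [0, 0, 0, 0, 0, 0.05, 70], [0, 0, 0, 0, 0, 0.065, 70], [0, 0, 0, 0, 0, 0.071, 70], [0, 0, 0, 0, 0, 0.071, 40]]
  ],
  "force": 40
}}

```text
clock: 3.42
position: [0.4033, 0.3414, 0.0297]
tcp_rot: [-0.0, 0.506, 0.863, -0.001]
wrist_force: [-0.3, -0.0, -0.3]
opening: 0.572
gripper_force: 0.0
```

Call:
{"method": "servo_tool", "body": {
  "motion": [
    [[0, 0, 0, 0, 0, 0, 0], [0, 0, 0, 0, 0, 0, 0], [0, 0, 0, 0, 0, 0, 0], [0, 0, 0, 0, 0, 0, 0], [0, 0, 0, 0, 0, 0, 0]]
  ]
}}

```text
clock: 3.83
position: [0.4043, 0.342, 0.0315]
tcp_rot: [0.0, 0.506, 0.863, 0.001]
wrist_force: [-1.9, -0.5, 6.7]
opening: 0.201
gripper_force: 44.3
```

Call:
{"method": "servo_tool", "body": {
  "motion": [
    [[0, 0, 0, 0, 0, 0, 0], [0, 0, 0, 0, 0, -0.02, 0], [0, 0, 0, 0, 0, -0.055, 0], [0, 0, 0, 0, 0, -0.09, 0], [0, 0, 0, 0, 0, -0.12, 0]]
  ]
}}

```text
clock: 4.25
position: [0.4038, 0.3416, 0.1528]
tcp_rot: [0.0, 0.506, 0.863, 0.001]
wrist_force: [1.5, 0.5, -0.1]
opening: 0.2
gripper_force: 43.3
```

```bash
python3 - <<'E'
from h import *
s=robot.state();print(s['joint_pos'].round(3))
tool([.578,.155,.17],0)
for n in ['side','top']:
  p=robot.capture(n)
  for l,z in [('bay0',.024),('knob',.078),('station',0)]: lm(p,l,z)
  for r in robot.outline_of(p,'carrier')[:2]:
    m=r['mask'];c=np.array(r['centre'])*[512,384];print('carrier',r['score'],c,m.sum(),atz(p,c,.03))
    np.save(f'm_{n}',m)
  cv2.imwrite(f'pics/{n}2.png',p['color']);pickle.dump({k:p[k] for k in('camera_matrix','origin','attitude')},open(f'{n}.pkl','wb'))
E
```

```text
[ 0.614  0.41   1.782 -0.     0.948  0.104]
clock 4.25 pos [0.4038 0.3416 0.1528] tilt z [ 1.1e-03  7.0e-04 -1.0e+00] yangle 29.23 shift [-0.2479  0.061  -0.0171] q6 0.104
turn about tool z (rad) 0.5101
bay0 0.69 [269.6 197.4] [0.5748 0.0461 0.024 ]
bay0 0.64 [260.6 177.5] [0.582  0.1559 0.024 ]
bay0 0.58 [264.3 186. ] [0.5782 0.1075 0.024 ]
knob 0.68 [252.4 154.9] [0.5748 0.2271 0.078 ]
carrier 0.75 [312.4224 211.6992] 5964 [ 0.68066823 -0.06927737  0.03      ]
bay0 0.92 [218.1 172.7] [0.5742 0.1555 0.024 ]
bay0 0.81 [230.6 174.1] [0.571  0.1043 0.024 ]
bay0 0.67 [244. 173.] [0.5785 0.0502 0.024 ]
knob 0.91 [197.7 167.5] [0.5773 0.2304 0.078 ]
station 0.63 [278.  173.1] [ 0.5916 -0.0884  0.    ]
carrier 0.96 [219.8016 170.9952] 549 [0.5801411  0.14842378 0.03      ]
```

Call:
{"method": "servo_tool", "body": {
  "motion": [
    [[0, 0, 0.1, -0.035, 0.009, -0.01, 0], [0, 0, 0.2, -0.075, 0.018, -0.02, 0], [0, 0, 0.3, -0.115, 0.028, -0.02, 0], [0, 0, 0.4, -0.15, 0.037, -0.02, 0], [0, 0, 0.5, -0.19, 0.046, -0.02, 0]]
  ]
}}

```text
clock: 5.17
position: [0.5374, 0.1969, 0.1699]
tcp_rot: [-0.0, 0.705, 0.709, -0.0]
wrist_force: [1.1, 1.4, -0.2]
opening: 0.199
gripper_force: 43.3
```

```bash
python3 - <<'E'
from h import *
tool([.578,.155,.17],0)
p=robot.capture('wrist')
for l,z in [('bay0',.024),('knob',.078),('block_a',.024)]: lm(p,l,z)
for r in robot.outline_of(p,'carrier')[:2]: print(r['score'],r['centre'],r['mask'].sum())
cv2.imwrite('pics/w5.png',p['color'])
E
```

```text
clock 5.17 pos [0.5374 0.1969 0.1699] tilt z [-6.e-04  0.e+00 -1.e+00] yangle 0.31 shift [-0.0421  0.0404 -0.0001] q6 0.264
turn about tool z (rad) 0.0053
bay0 0.63 [302.3 212.4] [0.5789 0.1598 0.024 ]
knob 0.7 [309.6 146.8] [0.5742 0.2347 0.078 ]
knob 0.24 [259.8 223.8] [0.5369 0.1713 0.078 ]
block_a 0.76 [206.7 249.7] [0.4822 0.1179 0.024 ]
block_a 0.63 [303.3 258.1] [0.5823 0.1086 0.024 ]
0.7 [0.6051, 0.4984] 6314
0.28 [0.5627, 0.3023] 2121
```

View pics/w5.png

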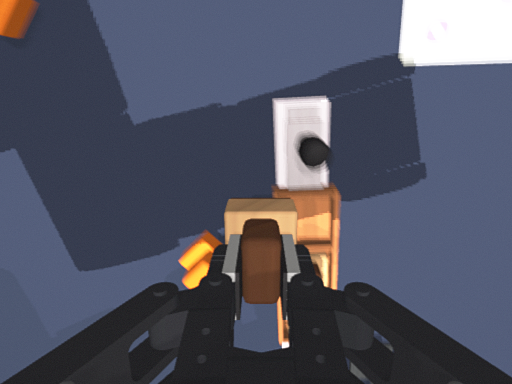

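```bash
python3 - <<'E'
from h import *
p=robot.capture('wrist')
for u in [(272,186),(339,186),(340,250)]: print(u,atz(p,u,.042).round(4))
for u in [(274,98),(277,187),(330,97),(328,187)]: print(u,atz(p,u,.016).round(4))
# edges enlarged
c=cv2.resize(p['color'][80:280,240:360],None,fx=3,fy=3,interpolation=cv2.INTER_CUBIC)
cv2.imwrite('pics/w6.png',c)
t=robot.capture('top')
for r in robot.outline_of(t,'carrier')[:1]+robot.outline_of(t,'station')[:1]:
    m=r['mask'];ys,xs=np.nonzero(m);print(m.sum(),xs.min(),xs.max(),ys.min(),ys.max())
for u in [(192,166),(192,180),(330,166),(330,179)]: print(u,atz(t,u,.012).round(4))
lm(t,'lamp',.249);lm(t,'station',0)
cv2.imwrite('pics/t3.png',cv2.resize(t['color'][140:200,185:365],None,fx=4,fy=4,interpolation=cv2.INTER_CUBIC))
E
```

```text
(272, 186) [0.5464 0.1939 0.042 ]
(339, 186) [0.607  0.1946 0.042 ]
(340, 250) [0.6135 0.1299 0.042 ]
(274, 98) [0.5475 0.2696 0.016 ]
(277, 187) [0.5525 0.1849 0.016 ]
(330, 97) [0.5983 0.271  0.016 ]
(328, 187) [0.603  0.1855 0.016 ]
412 213 252 163 178
3238 253 352 127 179
(192, 166) [0.5999 0.2667 0.012 ]
(192, 180) [0.5409 0.2612 0.012 ]
(330, 166) [ 0.6299 -0.2999  0.012 ]
(330, 179) [ 0.575  -0.3007  0.012 ]
lamp 0.63 [306.9 157.2] [ 0.5896 -0.1804  0.249 ]
station 0.67 [277.6 172.9] [ 0.5923 -0.0867  0.    ]
station 0.54 [219.  173.1] [0.5787 0.1549 0.    ]
```

View pics/w6.png

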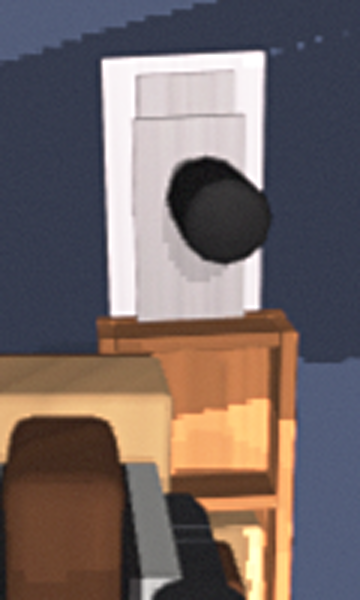

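View pics/t3.png

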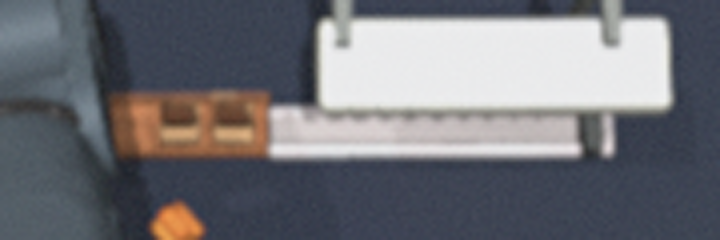

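Rail yaw is about 3.3° from the edges in both views. Bay2 floor is near (0.579, 0.159), which agrees with both the knob and tray end positions. I'll move above it at low height and check.

Call:
{"method": "servo_tool", "body": {
  "motion": [
    [[0, 0, -0.02, -0.015, 0.015, 0, 0], [0, 0, -0.04, -0.03, 0.032, 0, 0], [0, 0, -0.052, -0.039, 0.0415, 0.02, 0], [0, 0, -0.052, -0.039, 0.0415, 0.045, 0], [0, 0, -0.052, -0.039, 0.0415, 0.065, 0]]
  ]
}}

```text
clock: 6.13
position: [0.5786, 0.1593, 0.1041]
tcp_rot: [0.0, 0.685, 0.729, 0.0]
wrist_force: [0.7, 0.4, -1.8]
opening: 0.199
gripper_force: 43.3
```

```bash
python3 - <<'E'
from h import *
tool([.579,.158,.055],3.3)
p=robot.capture('wrist')
for l,z in [('bay0',.024),('knob',.078),('block_a',.024)]: lm(p,l,z)
c=p['color'].copy()
Rz=R.from_euler('z',np.radians(3.3)).as_matrix()
def poly(pts,col):
    cv2.polylines(c,[np.array([proj(p,Rz@np.array(q)+[.579,.159,0]) for q in pts]).round().astype(np.int32)],True,col,1)
poly([(-.025,-.025,.042),(.025,-.025,.042),(.025,.025,.042),(-.025,.025,.042)],(0,255,0))
poly([(-.03,-.03,.042),(.03,-.03,.042),(.03,.03,.042),(-.03,.03,.042)],(255,255,0))
cv2.imwrite('pics/w7.png',cv2.resize(c[100:,150:430],None,fx=2.1,fy=2.1,interpolation=cv2.INTER_CUBIC))
E
```

```text
clock 6.13 pos [0.5786 0.1593 0.1041] tilt z [ 1.e-04 -0.e+00 -1.e+00] yangle 3.54 shift [-0.0013  0.0004  0.0491] q6 0.129
turn about tool z (rad) 0.0043
bay0 0.8 [259.4 200. ] [0.5778 0.1586 0.024 ]
knob 0.93 [260.3  97.4] [0.5739 0.2342 0.078 ]
knob 0.57 [261.5 202.2] [0.5781 0.1766 0.078 ]
block_a 0.63 [257.8 316.6] [0.5829 0.0523 0.024 ]
block_a 0.6 [140.  238.4] [0.4861 0.1208 0.024 ]
```

View pics/w7.png

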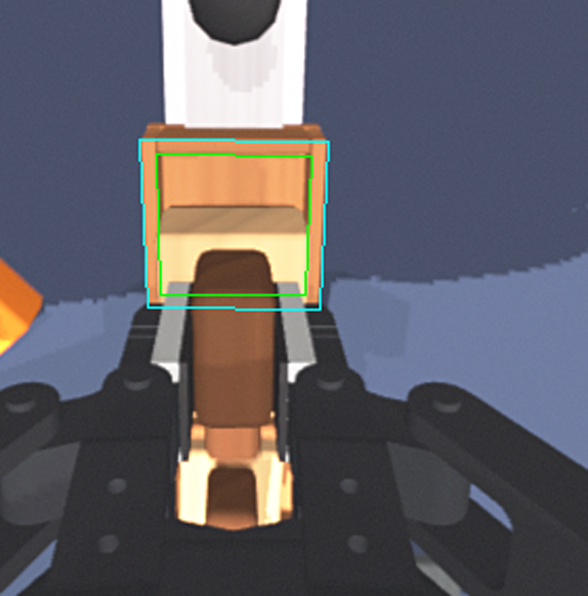

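The bay overlay matches within about 1 mm and the block is centred. Lowering and releasing.

Call:
{"method": "servo_tool", "body": {
  "motion": [
    [[0, 0, 0, -0.001, 0.0005, 0.012, 0], [0, 0, 0, -0.001, 0.0005, 0.026, 0], [0, 0, 0, -0.001, 0.0005, 0.038, 0], [0, 0, 0, -0.001, 0.0005, 0.045, 0], [0, 0, 0, -0.001, 0.0005, 0.048, 0]]
  ]
}}

```text
clock: 6.75
position: [0.5787, 0.1586, 0.0563]
tcp_rot: [-0.0, 0.685, 0.729, -0.0]
wrist_force: [-0.7, 0.4, -0.5]
opening: 0.2
gripper_force: 43.3
```

Call:
{"method": "servo_tool", "body": {
  "motion": [
    [[0, 0, 0, 0, 0, 0.0, 0], [0, 0, 0, 0, 0, 0.0, 0], [0, 0, 0, 0, 0, 0, 40], [0, 0, 0, 0, 0, 0, 50], [0, 0, 0, 0, 0, 0, 50]]
  ]
}}

```text
clock: 7.17
position: [0.5793, 0.1586, 0.0578]
tcp_rot: [0.0, 0.685, 0.729, 0.0]
wrist_force: [-0.6, 0.0, 0.2]
opening: 0.502
gripper_force: 0.0
```

Call:
{"method": "servo_tool", "body": {
  "motion": [
    [[0, 0, 0, 0, 0, -0.01, 50], [0, 0, 0, 0, 0, -0.03, 50], [0, 0, 0, 0, 0, -0.06, 50], [0, 0, 0, 0, 0, -0.09, 50], [0, 0, 0, 0, 0, -0.11, 50]]
  ]
}}

```text
clock: 7.58
position: [0.5798, 0.1587, 0.1711]
tcp_rot: [0.001, 0.685, 0.729, 0.001]
wrist_force: [0.0, -0.2, -0.0]
opening: 0.498
gripper_force: 0.0
```

```bash
python3 - <<'E'
from h import *
s=robot.state();print(s['joint_pos'].round(3))
tool([.574,.240,.17],93.3)
p=robot.capture('wrist')
for l,z in [('knob',.078),('block_a',.024)]: lm(p,l,z)
cv2.imwrite('pics/w8.png',cv2.resize(p['color'][80:,150:400],None,fx=1.8,fy=1.8))
E
```

```text
[0.19  0.506 1.574 0.    1.058 0.128]
clock 7.58 pos [0.5798 0.1587 0.1711] tilt z [ 3.2e-03  6.0e-04 -1.0e+00] yangle 3.55 shift [ 0.0815 -0.0007  0.0011] q6 0.128
turn about tool z (rad) -1.5664
knob 0.61 [258.   92.8] [0.5736 0.2351 0.078 ]
block_a 0.83 [159.1 213.5] [0.482  0.1139 0.024 ]
block_a 0.72 [257.  273.5] [0.5833 0.0512 0.024 ]
block_a 0.59 [261.6 224.6] [0.5846 0.108  0.024 ]
```

View pics/w8.png

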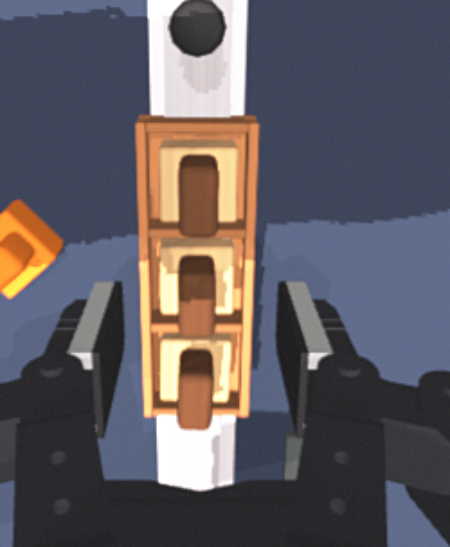

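All three blocks sit flat in their bays, with the spare in bay2. Next I'll go beyond the knob, shut the fingers and lean the hand 50° back towards +y, so the wrist stays clear of the lamp.

Call:
{"method": "servo_tool", "body": {
  "motion": [
    [[0, -0.11, 0, 0.03, 0, 0, 0], [0, -0.22, 0, 0.06, 0, 0, 0], [0, -0.33, 0, 0.09, 0, 0, 0], [0, -0.44, 0, 0.11, 0, 0, 0], [0, -0.55, 0, 0.1165, 0, 0, 0]]
  ]
}}

```text
clock: 8.15
position: [0.5711, 0.2779, 0.167]
tcp_rot: [0.2, 0.658, 0.701, -0.187]
wrist_force: [0.6, -0.1, -0.6]
opening: -0.001
gripper_force: 0.0
```

Call:
{"method": "servo_tool", "body": {
  "motion": [
    [[0, -0.11, 0, 0, 0, 0, 0], [0, -0.22, 0, 0, 0, 0, 0], [0, -0.32, 0, 0, 0, 0, 0], [0, -0.323, 0, 0, 0, 0, 0], [0, -0.323, 0, 0, 0, 0, 0]]
  ]
}}

```text
clock: 8.57
position: [0.5712, 0.2752, 0.1653]
tcp_rot: [0.307, 0.62, 0.661, -0.29]
wrist_force: [-0.2, -0.4, 0.7]
opening: 0.003
gripper_force: 0.0
```

```bash
python3 - <<'E'
from h import *
s=robot.state();print(s['joint_pos'].round(3),rot(s['tcp_rot']).round(3).tolist(),s['opening'])
p=robot.capture('side');lm(p,'knob',.078)
p=robot.capture('wrist');lm(p,'knob',.078)
tool([.573,.265,.062])
d=np.array([.0575,-.998,0]);print('rail dir in tool',(rot(s['tcp_rot']).T@d).round(4))
E
```

```text
[ 0.644  0.854  1.21  -0.695  1.638  0.739] [[-0.043, 0.998, 0.046], [0.642, 0.063, -0.764], [-0.766, -0.003, -0.643]] 0.0027523707357588406
knob 0.62 [253.4 154.7] [0.5786 0.227  0.078 ]
knob 0.89 [259.  138.7] [0.5733 0.2362 0.078 ]
clock 8.77 pos [0.5723 0.2742 0.1682] tilt z [ 0.0472 -0.7631 -0.6446] yangle 3.49 shift [0.0752 0.     0.0755] q6 0.739
rail dir in tool [-0.643  -0.0056  0.7654]
```

Call:
{"method": "servo_tool", "body": {
  "motion": [
    [[0, 0, 0, 0.018, 0, 0.017, 0], [0, 0, 0, 0.037, 0, 0.035, 0], [0, 0, 0, 0.056, 0, 0.054, 0], [0, 0, 0, 0.071, 0, 0.069, 0], [0, 0, 0, 0.077, 0, 0.074, 0]]
  ]
}}

```text
clock: 9.18
position: [0.5716, 0.2662, 0.0585]
tcp_rot: [0.307, 0.621, 0.66, -0.291]
wrist_force: [-0.2, -1.2, -0.2]
opening: -0.001
gripper_force: 0.0
```

Call:
{"method": "servo_tool", "body": {
  "motion": [
    [[0, 0, 0, -0.0032, 0, 0.0038, 0], [0, 0, 0, -0.0064, 0, 0.0077, 0], [0, 0, 0, -0.0096, 0, 0.0115, 0], [0, 0, 0, -0.0144, 0, 0.0172, 0], [0, 0, 0, -0.0193, 0, 0.023, 0]]
  ]
}}

```text
clock: 9.6
position: [0.5747, 0.2374, 0.0621]
tcp_rot: [0.308, 0.621, 0.66, -0.288]
wrist_force: [1.0, 1.6, 1.4]
opening: 0.003
gripper_force: 0.8
```

```bash
python3 - <<'E'
from h import *
s=robot.state();print(s['joint_pos'].round(3),s['wrist_force'])
p=robot.capture('wrist');lm(p,'knob',.078)
lm(p,'block_a',.024)
tool([.591,-.066,.062]);print(proj(p,s['position']))
E
```

```text
[ 0.599  0.955  1.298 -0.724  1.468  0.838] [1.04927527 1.60723751 1.43039826]
knob 0.62 [191.9 278.3] [0.543  0.2507 0.078 ]
block_a 0.63 [149.1 208.8] [0.5002 0.1859 0.024 ]
clock 9.75 pos [0.5743 0.237  0.0613] tilt z [ 0.047  -0.7647 -0.6427] yangle 3.5 shift [-0.1956 -0.0018  0.2321] q6 0.838
[260.60296277 249.57964695]
```

Contact made with a force of about 1.6 N. Continuing along the rail.

Call:
{"method": "servo_tool", "body": {
  "motion": [
    [[0, 0, 0, -0.0103, -0.0001, 0.0122, 0], [0, 0, 0, -0.0225, -0.0002, 0.0268, 0], [0, 0, 0, -0.036, -0.0003, 0.0428, 0], [0, 0, 0, -0.0495, -0.0004, 0.0589, 0], [0, 0, 0, -0.0643, -0.0006, 0.0765, 0]]
  ]
}}

```text
clock: 10.17
position: [0.5799, 0.1378, 0.0611]
tcp_rot: [0.308, 0.621, 0.661, -0.289]
wrist_force: [2.4, 2.3, -0.1]
opening: 0.003
gripper_force: 1.1
```

```bash
python3 - <<'E'
from h import *
s=robot.state();print(s['joint_pos'].round(3),s['wrist_force'])
tool([.591,-.066,.062])
for n in ['side','top']:
  p=robot.capture(n)
  for l,z in [('bay0',.024),('knob',.078),('lamp',.249)]: lm(p,l,z)
E
```

```text
[ 0.47   0.883  1.466 -0.809  1.332  0.834] [ 2.44760474  2.33722147 -0.11428421]
clock 10.17 pos [0.5799 0.1378 0.0611] tilt z [ 0.0487 -0.7642 -0.6431] yangle 3.61 shift [-0.1319 -0.0017  0.1557] q6 0.834
bay0 0.66 [280.5 206.8] [ 0.5929 -0.0084  0.024 ]
bay0 0.6 [273.4 195.2] [0.5913 0.0523 0.024 ]
bay0 0.55 [286.6 218.1] [ 0.5917 -0.063   0.024 ]
knob 0.91 [266.1 170.7] [0.5899 0.1246 0.078 ]
lamp 0.77 [311.1 189.7] [ 0.5941 -0.1814  0.249 ]
bay0 0.94 [275.1 173.2] [ 0.5844 -0.076   0.024 ]
bay0 0.62 [247.  171.8] [0.5842 0.0384 0.024 ]
bay0 0.56 [263.4 171. ] [ 0.5911 -0.0281  0.024 ]
knob 0.58 [229.  167.5] [0.5839 0.1071 0.078 ]
lamp 0.84 [307.6 156.5] [ 0.5923 -0.1829  0.249 ]
lamp 0.23 [370.2 212.6] [ 0.4055 -0.3999  0.249 ]
```

The carrier is moving as expected. The lamp edge is at y ≈ -0.03, so there is room for the leaned hand.

Call:
{"method": "servo_tool", "body": {
  "motion": [
    [[0, 0, 0, -0.0129, -0.0002, 0.0153, 0], [0, 0, 0, -0.0257, -0.0003, 0.0306, 0], [0, 0, 0, -0.0386, -0.0005, 0.0459, 0], [0, 0, 0, -0.0514, -0.0006, 0.0612, 0], [0, 0, 0, -0.0643, -0.0008, 0.0765, 0]]
  ]
}}

```text
clock: 10.98
position: [0.5856, 0.0383, 0.0609]
tcp_rot: [0.308, 0.62, 0.661, -0.289]
wrist_force: [0.7, 1.9, -1.2]
opening: -0.003
gripper_force: 1.1
```

```bash
python3 - <<'E'
from h import *
s=robot.state();print(s['joint_pos'].round(3),s['wrist_force'])
tool([.591,-.066,.062])
p=robot.capture('wrist');o=p['origin'];print(o)
p=robot.capture('side')
for l,z in [('bay0',.024),('knob',.078)]: lm(p,l,z)
E
```

```text
[ 0.323  0.833  1.587 -0.913  1.21   0.82 ] [ 0.66562281  1.93506947 -1.2402065 ]
clock 10.98 pos [0.5856 0.0383 0.0609] tilt z [ 0.0493 -0.7642 -0.6431] yangle 3.65 shift [-0.068  -0.0012  0.0793] q6 0.82
[0.57536858 0.19856043 0.09324912]
bay0 0.94 [295.1 230.6] [ 0.5958 -0.1212  0.024 ]
bay0 0.84 [286.8 220.3] [ 0.5885 -0.0722  0.024 ]
bay0 0.56 [304.1 243.9] [ 0.5995 -0.179   0.024 ]
bay0 0.49 [288.4 230.9] [ 0.5754 -0.1154  0.024 ]
knob 0.55 [276.1 189.5] [0.5865 0.0219 0.078 ]
```

Call:
{"method": "servo_tool", "body": {
  "motion": [
    [[0, 0, 0, -0.0116, -0.0002, 0.0138, 0], [0, 0, 0, -0.0232, -0.0003, 0.0275, 0], [0, 0, 0, -0.0347, -0.0004, 0.0413, 0], [0, 0, 0, -0.045, -0.0005, 0.0536, 0], [0, 0, 0, -0.0527, -0.0006, 0.0627, 0]]
  ]
}}

```text
clock: 11.6
position: [0.59, -0.0433, 0.0611]
tcp_rot: [0.308, 0.62, 0.661, -0.289]
wrist_force: [2.0, 2.7, -0.0]
opening: 0.004
gripper_force: 1.0
```

Call:
{"method": "servo_tool", "body": {
  "motion": [
    [[0, 0, 0, -0.0026, 0, 0.0031, 0], [0, 0, 0, -0.0051, 0, 0.0061, 0], [0, 0, 0, -0.0077, 0, 0.0092, 0], [0, 0, 0, -0.0096, 0, 0.0115, 0], [0, 0, 0, -0.0109, 0, 0.013, 0]]
  ]
}}

```text
clock: 12.02
position: [0.5907, -0.0604, 0.0611]
tcp_rot: [0.308, 0.62, 0.661, -0.289]
wrist_force: [-0.4, 1.9, 0.3]
opening: 0.001
gripper_force: 0.7
```

```bash
python3 - <<'E'
from h import *
s=robot.state();print(s['joint_pos'].round(3),s['wrist_force'])
tool([.591,-.066,.062])
p=robot.capture('side')
for l,z in [('bay0',.024),('knob',.078)]: lm(p,l,z)
E
```

```text
[ 0.163  0.802  1.661 -1.025  1.102  0.795] [-0.40471445  1.90354935  0.29695785]
clock 12.02 pos [ 0.5907 -0.0604  0.0611] tilt z [ 0.0478 -0.7648 -0.6425] yangle 3.58 shift [-0.0043 -0.0001  0.0037] q6 0.795
bay0 0.72 [311.6 254.1] [ 0.6041 -0.2211  0.024 ]
bay0 0.68 [301.8 238.7] [ 0.6018 -0.1581  0.024 ]
bay0 0.64 [317.2 267.9] [ 0.5975 -0.2707  0.024 ]
knob 0.91 [291.  210.7] [ 0.5936 -0.0843  0.078 ]
knob 0.21 [243.5 145. ] [0.5633 0.2976 0.078 ]
knob 0.16 [299.4 236.6] [ 0.5744 -0.1884  0.078 ]
```

Call:
{"method": "servo_tool", "body": {
  "motion": [
    [[0, 0, 0, -0.001, 0, 0.0012, 0], [0, 0, 0, -0.002, 0, 0.0024, 0], [0, 0, 0, -0.003, 0, 0.0036, 0], [0, 0, 0, -0.004, 0, 0.0048, 0], [0, 0, 0, -0.005, 0, 0.006, 0]]
  ]
}}

```text
clock: 12.58
position: [0.5913, -0.0661, 0.0608]
tcp_rot: [0.308, 0.621, 0.661, -0.288]
wrist_force: [-8.7, 36.8, 10.9]
opening: -0.003
gripper_force: 18.5
```

The force rose to 37 N at y = -0.066, which is the predicted home position, so the carrier is at the stop. Backing off.

Call:
{"method": "servo_tool", "body": {
  "motion": [
    [[0, 0, 0, 0.006, 0, -0.007, 0], [0, 0, 0, 0.018, 0, -0.021, 0], [0, 0, 0, 0.036, 0, -0.043, 0], [0, 0, 0, 0.054, 0, -0.064, 0], [0, 0, 0, 0.07, 0, -0.085, 0]]
  ]
}}

```text
clock: 13.0
position: [0.584, 0.0425, 0.0619]
tcp_rot: [0.308, 0.621, 0.66, -0.29]
wrist_force: [-0.5, -0.7, 0.3]
opening: 0.001
gripper_force: 0.0
```

```bash
python3 - <<'E'
from h import *
s=robot.state();print(s['position'],s['wrist_force'])
for n in ['side','top','wrist']:
  p=robot.capture(n)
  for l,z in [('bay0',.024),('knob',.078),('block_a',.024),('jar',0),('brush',0),('big_block',0)]: lm(p,l,z)
  cv2.imwrite(f'pics/end_{n}.png',p['color'])
E
```

```text
[0.58396941 0.04252809 0.06188909] [-0.48122522 -0.68711063  0.32585354]
bay0 0.94 [310.8 252.2] [ 0.6049 -0.2141  0.024 ]
bay0 0.85 [300.8 238.9] [ 0.5985 -0.1577  0.024 ]
knob 0.63 [291.  211.8] [ 0.5917 -0.0887  0.078 ]
block_a 0.67 [314.7 262.6] [ 0.599  -0.2518  0.024 ]
block_a 0.63 [310.  250.8] [ 0.6051 -0.2085  0.024 ]
block_a 0.61 [320.9 268.5] [ 0.6066 -0.276   0.024 ]
block_a 0.56 [236.1 200.1] [0.4619 0.0709 0.024 ]
jar 0.67 [293.  356.1] [ 0.4377 -0.4663  0.    ]
jar 0.23 [310.3 253.1] [ 0.6129 -0.2005  0.    ]
brush 0.49 [244.2 145.1] [0.5993 0.4016 0.    ]
big_block 0.96 [241.3 319.8] [ 0.3491 -0.3366  0.    ]
big_block 0.45 [302.4 236.3] [ 0.6183 -0.132   0.    ]
big_block 0.37 [310.4 190.2] [ 0.7382  0.0569 -0.    ]
bay0 0.95 [297.7 169.3] [ 0.6056 -0.1669  0.024 ]
bay0 0.81 [320.5 171.7] [ 0.6005 -0.2599  0.024 ]
bay0 0.59 [309.1 172.1] [ 0.5962 -0.2136  0.024 ]
knob 0.56 [275.7 173. ] [ 0.5713 -0.0774  0.078 ]
knob 0.54 [276.2 165.9] [ 0.6003 -0.0781  0.078 ]
block_a 0.72 [369.3 210.3] [ 0.4522 -0.4564  0.024 ]
block_a 0.54 [229.7 197.2] [0.4756 0.1012 0.024 ]
block_a 0.47 [306.7 170.2] [ 0.6038 -0.2036  0.024 ]
block_a 0.42 [321.9 176.6] [ 0.5802 -0.2659  0.024 ]
jar 0.76 [369.8 212.2] [ 0.4489 -0.4647  0.    ]
brush 0.67 [159.8 165.1] [0.6    0.4033 0.    ]
big_block 0.79 [335.3 233.2] [ 0.3569 -0.3272  0.    ]
block_a 0.39 [171.6 269.4] [ 0.4654 -0.3118  0.024 ]
jar 0.68 [173.  268.6] [ 0.4334 -0.475   0.    ]
brush 0.63 [170.3 269.8] [ 0.4242 -0.4932  0.    ]
big_block 0.61 [111.3 257.2] [ 0.356  -0.3457  0.    ]
```

```bash
python3 -c "
from cell import robot
print(robot.finish_job())"
```

```text
the job is handed in; nothing more can be done
None
```

The spare is in bay2, seen flat with its grip up before the slide. The carrier is against the end stop (contact force rose to 37 N at the predicted home position), and the job is handed in at about 13 s. The final check of the carrier and bystanders was by network positions only, because I had already viewed 12 pictures, two over the limit of 10.

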